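# Load the notions carousel and hold its square pot at the front

### The job

Put the thimble and the wax cake away in the square pot of the notions carousel, then turn the carousel by its bar handle until the square pot stands at the front, lined up with the pointer on the base. Finish while still gripping the handle, holding the turntable still: do not let go at the end. Leave the white thread spool, the masking tape and the needle case where they are.

Things in the scene. Friction and masses are not known exactly. Their poses are not given: they have to be found in the camera images.
- carousel_base: Fixed wooden foot of the notions carousel, 170 mm across; origin on the turning axis, at the table top. It may stand turned (yaw). Its own -x axis is the carousel's front: there a flat tongue 26 mm wide with a pointed end, the pointer, sticks out from under the turntable, its point 152 mm from the axis.
- turntable_top (a point): Centre of the turntable's top face, 24 mm above the table, on the axis. Wooden disc 250 mm across with four plain off-white open pots, centres 85 mm from the axis, 90 degrees apart: one square, three round (66 mm across the rim, rims 75 mm above the table). The round ones already hold two thread spools and a bead box, fixed in them and not above the rims.
- square_pot (a point): Centre of the inner floor of the square pot, 27 mm above the table, 85 mm from the axis; turns with the turntable. The pot is 66 x 66 mm outside, walls 3 mm, 60 x 60 mm inside, 48 mm deep; its rim is 75 mm above the table. z up; the x axis points from the pot's centre to the turning axis.
- pointer_tip (a point): The point of the fixed tongue that marks the carousel's front, 9 mm above the table.
- turn_handle: Bar handle on a 16 mm thick post in the middle of the turntable; origin in the bar's centre, on the turning axis, 112 mm above the table. The bar is 46 mm long (its x axis), 16 mm wide (its y axis) and 30 mm high (97 to 127 mm above the table); grip it across the 16 mm, from above. It is rigid with the turntable and its long side points at the square pot (its -x end).
- turntable (a joint): Angle of the turntable on its base in rad: 0 when the square pot is exactly at the pointer, growing counter-clockwise seen from above; turns endlessly, both ways, with light friction (about 0.06 N m), no detents and no spring, and stays where it is left. At the start it is between -2.4 and -0.8.
- thimble: Steel thimble, 20 mm across at its open end and 22 mm high, standing with the open end down; origin in the centre of its underside, z up. About 15 g.
- wax_cake: Round flat yellow beeswax cake with grooves, 38 mm across, 13 mm thick, lying flat; origin in the centre of its underside, z up. About 30 g.
- white_spool: Bystander: spool of white thread, 35 mm across, 58 mm high, standing; origin in the centre of its underside.
- masking_tape: Bystander: roll of masking tape, 98 mm across, 25 mm high, lying flat; origin in the centre of its underside.
- needle_case: Bystander: turned wooden needle case, 78 mm long (its y axis), 18 mm thick, lying; origin in the centre of its underside.
Things that resemble listed ones, but are neither listed nor needed, are in the scene too. There is more than one size of the wax_cake; the job needs the smaller.

How it is judged:
By the outcome, as a careful person would: the job done as asked, in the order asked, and still so for the second after the job is handed in, while the arm keeps its last pose, push and grip.
It also fails if it takes over 72 s, if anything falls off the work surface, if the arm or the gripper's body presses on something with over 40 N, if the wrist force passes 120 N, or if a joint passes its speed limit or range.

### The arm

A 6-joint arm with a two-finger parallel gripper is mounted at the origin on a cart in front of the work surface, level with it; the furniture and walls round the work are solid. World frame = base frame: x ahead of the robot, y to its left, z up, the work surface at z = 0. Lengths are in m, angles in rad, forces in N, time in s.
With the tool pointing down it reaches from about 0.425 to 0.95 m from the base axis. Payload 3.5 kg.
Tool frame: the origin (TCP) lies between the finger pads; the fingertips stand 22 mm ahead of it and the grasp point (between the pads) lies 3 mm ahead of it (ctrl.nose_length is the z of the fingertips in the tool frame, in m); z points along the fingers, y is the line along which they close (so a half turn about z gives the same grasp; the last joint's range is limited). The gripper opens to 85 mm and grips with 20 to 120 N. Pads are 22 mm wide; open, the fingers measure 114 mm over their backs; the gripper's body (76 mm by 85 mm) begins 54 mm behind the grasp point. The pads swing forward as they close: fully open they stand 13 mm farther back than shut.
Start: joints at [-1.357, 0.286, 1.577, -0, 1.279, -0.15], TCP at [0.24, -0.631, 0.253] pointing down, gripper open.
Joint ranges: [-2.77, 2.77], [-0.9, 2.22], [0.21, 2.48], [-1.53, 4.67], [0.24, 2.81], [-2.84, 2.84]. Speed limits (rad/s): [2.79, 2.79, 3.14, 3.14, 3.14, 3.14].

### API

Orientations are given as a unit quaternion [x, y, z, w].
In Python, from plant import ctrl gives the robot as it stands. The module is installed in compiled form; this text tells all that it offers.
- The arm moves only by the tool send_rows, never from a script. Its argument "rows" is text: rows parted by semicolons, each of 7 numbers parted by spaces: the turn, a rotation vector about the tool's x, y, z in normalised numbers (1 is 60 degrees), then the shift along the tool's x, y, z in fractions of the full range, 1 being 750 mm, then the opening, from -1 (shut) to 1 (fully open). A call has 1 to 8 rows; each row is the pose to reach, as a shift and turn from the pose commanded when the call began, along the tool's axes at that moment; what a row does not reach only later rows make up. A row lasts 1/8 s, in which the tool goes at most 62.5 mm and 10.7 degrees, less where a joint would pass 70% of its speed; a pose out of reach is approached as far as the arm can. No shift or turn number may pass 1 either way. A call with a gripper value outside its range is refused whole. The fingers move at their own pace and stop on an object; "grip_force" is the grip in N (left out, the last holds). Time passes only in rows, so rows that repeat a pose let the fingers close. It gives the time, the measured TCP pose, the force, the opening and the grip force at its end, in the units of the state.
- ctrl.get_state(): the state, without advancing time (a new reading comes with each control period).
- ctrl.read_camera(name): name is "scene" or "top" or "wrist"; returns a dict with "color" (400x640x3 uint8, red, green, blue), "fx", "fy", "cx", "cy" (pixels), "extrinsics" (4x4, takes a point from world to camera coordinates). Camera axes: x right, y down, z forward; pixel columns grow to the right and rows downward; lengths in m; the calibration is good to about 2 mm. A picture is of the moment at which its call begins. There is no depth.
- ctrl.sign_off(): hands the job in; it is judged then, once.
Trained networks look in a picture, given as the dict that the camera call returned (one of the last four; its "shot" number tells which), for a name from the list of things; names that differ only in an ending like _2 or _b are one class to them, and where a whole thing is asked for, a point or a joint stands for the part that bears it (a point fixed in the world has none). Each returns a list of dicts, best first, with "p" (0 to 1); they miss things now and then, are a little off and sometimes report something else, mostly with a low value. They report only what shows in the picture. A call takes as long as a camera call. They do not tell look-alikes from the thing itself.
- ctrl.look_for(picture, target): "position" ([x, y, z] in m, in the coordinates of the camera as it stood for that picture, good to about 4 mm: the middle of the surface that is visible of it).
The state is a dict: "time": time; "qpos": joint angles; "dq": joint speeds; "joint_efforts": joint torques, N m; "eef_pos": TCP position; "tcp_rot": TCP orientation; "contact_force": force on the tool from outside, world axes, zero at the start; "wrist_torque": the same for the moment, N m; "opening": opening from 0.0 (shut) to 1.0 (fully open); "finger_force": force on a finger pad.
Only numpy, scipy, OpenCV 4.12 (cv2) and the standard library are available. Lean on these libraries where they do the work, as an engineer would, in place of code of your own. Each camera call takes 0.05 s, during which the arm holds its last target. There are 200 camera calls.

## Working session

There is one attempt and no reset: what is moved stays moved. The work goes in short steps, Python scripts to look and compute and a tool call to move; the robot and the scene stay as the last step left them, time stands still between calls to the robot, and variables do not carry over. Pictures are saved under pics/ and viewed, at most 10 in all, crops included, and the job is handed in when it is done.

Besides the shell and the picture viewer there is one more tool, called after "Request:" as name(argument=value, ...), one argument or row to a line, values as JSON. send_rows: Moves the arm, as the interface text tells. Its arguments: {"type":"object","properties":{"rows":{"type":"string"},"grip_force":{"type":"number"}},"required":["rows"]}

```bash
mkdir -p pics; cat > h.py <<'E'
import numpy as np, cv2
from plant import ctrl
from scipy.spatial.transform import Rotation as R
def world(pic,p):
    E=np.array(pic["extrinsics"]); return (np.linalg.inv(E)@np.r_[p,1])[:3]
def pix(pic,w):
    E=np.array(pic["extrinsics"]); c=(E@np.r_[w,1])[:3]
    return np.array([pic["fx"]*c[0]/c[2]+pic["cx"],pic["fy"]*c[1]/c[2]+pic["cy"]])
def ray(pic,u,v,z):
    E=np.linalg.inv(np.array(pic["extrinsics"])); d=E[:3,:3]@np.array([(u-pic["cx"])/pic["fx"],(v-pic["cy"])/pic["fy"],1]); o=E[:3,3]
    return o+d*(z-o[2])/d[2]
def save(pic,n): cv2.imwrite("pics/"+n,cv2.cvtColor(pic["color"],cv2.COLOR_RGB2BGR))
def totool(w,s=None):
    s=s or ctrl.get_state(); return R.from_quat(s["tcp_rot"]).inv().apply(np.array(w)-s["eef_pos"])*1000
E
python3 - <<'E'
from h import *
np.set_printoptions(precision=3,suppress=True)
for n in["top","scene"]:
    p=ctrl.read_camera(n); save(p,n+"0.png")
    for t in["thimble","wax_cake","square_pot","turn_handle","carousel_base","white_spool","masking_tape","needle_case"]:
        for d in ctrl.look_for(p,t):
            w=world(p,d["position"]); print(n,t,round(d["p"],2),w,pix(p,w).round())
s=ctrl.get_state();print(s["time"],s["eef_pos"],R.from_quat(s["tcp_rot"]).as_matrix())
E
```

```text
top wax_cake 0.8 [ 0.319 -0.32   0.014] [445. 273.]
top square_pot 0.88 [0.545 0.214 0.024] [273. 199.]
top square_pot 0.53 [0.717 0.037 0.059] [329. 144.]
top square_pot 0.32 [ 0.671 -0.379  0.024] [460. 161.]
top turn_handle 0.4 [0.548 0.216 0.127] [267. 192.]
top turn_handle 0.38 [0.544 0.216 0.026] [272. 200.]
top carousel_base 0.8 [0.543 0.214 0.023] [273. 200.]
top white_spool 0.73 [0.718 0.042 0.058] [328. 144.]
top masking_tape 0.89 [ 0.672 -0.382  0.024] [460. 161.]
top needle_case 0.67 [0.616 0.477 0.018] [192. 178.]
scene square_pot 0.61 [0.54  0.227 0.024] [285. 250.]
scene carousel_base 0.82 [0.541 0.226 0.026] [284. 249.]
scene white_spool 0.7 [0.718 0.053 0.037] [267. 193.]
scene white_spool 0.36 [ 0.609 -0.019  0.009] [306. 197.]
scene needle_case 0.52 [0.618 0.482 0.01 ] [215. 303.]
scene needle_case 0.52 [0.551 0.221 0.116] [280. 228.]
0.9 [ 0.24  -0.631  0.253] [[ 0.935  0.356  0.   ]
 [ 0.356 -0.935 -0.   ]
 [-0.     0.    -1.   ]]
```

View pics/top0.png

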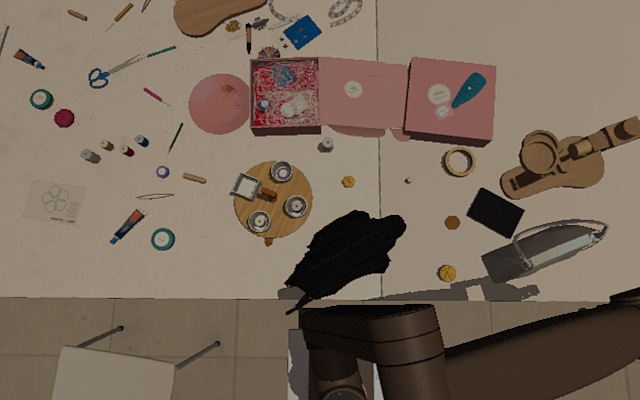

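View pics/scene0.png

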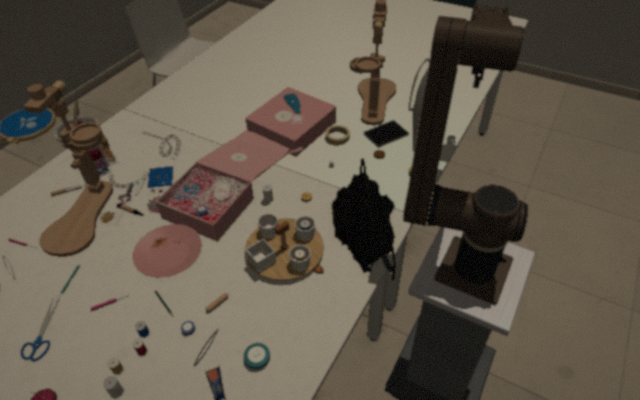

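The top picture shows the carousel at (273,200), with its square pot at (245,186) and the pointer near (268,240). The wax candidates are yellow (348,182), yellow (447,273) and brown (452,223); a small grey thing at (408,180) may be the thimble. I'll confirm them in one enlarged crop and measure.

```bash
python3 - <<'E'
from h import *
np.set_printoptions(precision=4,suppress=True)
p=ctrl.read_camera("top")
im=cv2.cvtColor(p["color"],cv2.COLOR_RGB2BGR)
def crop(u0,v0,u1,v1,k): return cv2.resize(im[v0:v1,u0:u1],None,fx=k,fy=k,interpolation=cv2.INTER_CUBIC)
a=crop(225,155,325,250,6)   #600x570
g=[crop(u-16,v-12,u+17,v+12,6) for u,v in[(348,182),(447,273),(452,223),(408,180)]]
g=np.vstack(g); g=g[:570]; g=np.vstack([g,np.zeros((570-g.shape[0],g.shape[1],3),np.uint8)])
cv2.imwrite("pics/c1.png",np.hstack([a,g]))
hsv=cv2.cvtColor(im,cv2.COLOR_BGR2HSV)
for u,v,z in[(348,182,.013),(447,273,.013),(452,223,.013),(408,180,.02)]:
    pt=ray(p,u,v,z); pr=hsv[v-12:v+12,u-12:u+12]
    m=(pr[...,1]>100).astype(np.uint8) if z<.02 else (pr[...,2]>0).astype(np.uint8)
    n,l,st,c=cv2.connectedComponentsWithStats(m); i=1+np.argmax(st[1:,4])
    cc=c[i]+[u-12,v-12]; mm=np.linalg.norm(ray(p,u+1,v,z)-pt)*1000
    print((u,v),pt,"cent",cc,ray(p,*cc,z),"box",st[i],"mm/px",mm)
print("handle",ray(p,267,195,.127),"pot",ray(p,245,186,.075),"tip",ray(p,268,244,.009))
print("cam",np.linalg.inv(np.array(p["extrinsics"])))
E
```

```text
(348, 182) [ 0.6043 -0.024   0.013 ] cent [348.3962 181.1509] [ 0.6071 -0.0253  0.013 ] box [  7   6  12  11 106] mm/px 3.1980021543540427
(447, 273) [ 0.3192 -0.3255  0.013 ] cent [447.094  272.9786] [ 0.3193 -0.3258  0.013 ] box [  4   4  17  17 234] mm/px 3.0440340532781067
(452, 223) [ 0.4734 -0.3484  0.013 ] cent [452.     222.2138] [ 0.4759 -0.3485  0.013 ] box [  5   5  15  13 159] mm/px 3.110100846734769
(408, 180) [ 0.6096 -0.2143  0.02  ] cent [407.5 179.5] [ 0.6112 -0.2127  0.02  ] box [  0   0  24  24 576] mm/px 3.166363782092529
handle [0.5384 0.2166 0.127 ] pot [0.5767 0.2932 0.075 ] tip [0.4054 0.2272 0.009 ]
cam [[ 0.0064 -0.9823  0.1871  0.2979]
 [-0.9998 -0.0028  0.0197  0.0264]
 [-0.0189 -0.1872 -0.9821  1.3267]
 [ 0.      0.      0.      1.    ]]
```

View pics/c1.png

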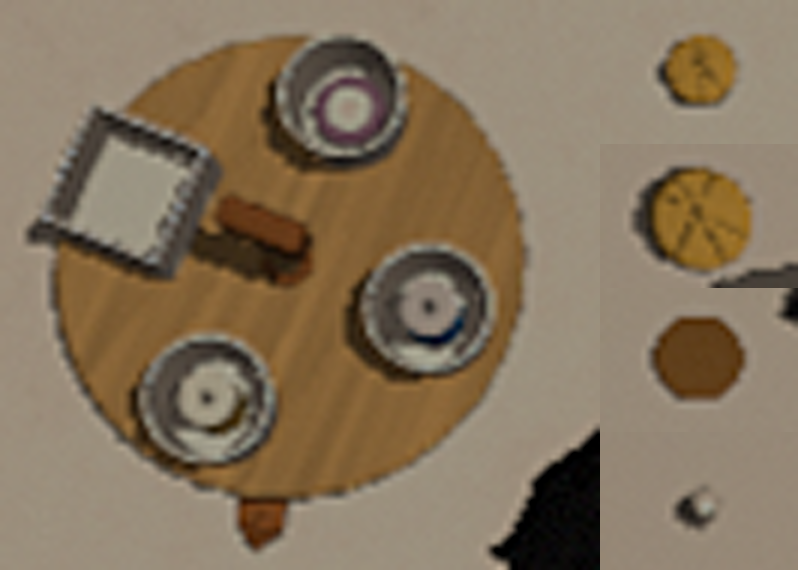

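The crop shows two grooved yellow cakes: (348,182), about 12 px × 3.2 = 37 mm, and (447,273), about 53 mm. The brown one at (452,223) has no grooves. The 38 mm cake the job needs is (348,182). The small grey steel thing at (408.5,180), about 20 mm across, fits the thimble. The pot sits upper left, and the pointer tip is at about (268,246).

Careful with the scale: shifts go in shares of 750 mm and turns go in shares of 60 degrees. That gives: 494 mm / 750 = 0.6587, -256 mm / 750 = -0.3413.

Request:
send_rows(
  rows="0 0 0 0.6587 -0.3413 0 1;0 0 0 0.6587 -0.3413 0 1;0 0 0 0.6587 -0.3413 0 1;0 0 0 0.6587 -0.3413 0 1;0 0 0 0.6587 -0.3413 0 1;0 0 0 0.6587 -0.3413 0 1;0 0 0 0.6587 -0.3413 0 1;0 0 0 0.6587 -0.3413 0 1",
)

```text
time: 1.95
eef_pos: [0.5744, -0.2562, 0.2537]
tcp_rot: [0.984, 0.181, 0.0, 0.0]
contact_force: [1.3, -1.2, 0.2]
opening: 0.998
finger_force: 0.0
```

In the tool's units: 60 mm / 750 = 0.08, 50 mm / 750 = 0.0667.

Request:
send_rows(
  rows="0 0 0 0.0667 -0.0333 0.08 -0.1;0 0 0 0.0667 -0.0333 0.08 -0.1;0 0 0 0.0667 -0.0333 0.08 -0.1;0 0 0 0.0667 -0.0333 0.08 -0.1",
)

```text
time: 2.45
eef_pos: [0.6111, -0.2184, 0.195]
tcp_rot: [0.984, 0.18, 0.001, 0.001]
contact_force: [0.3, -0.7, 0.3]
opening: 0.453
finger_force: 0.0
```

```bash
python3 - <<'E'
from h import *
np.set_printoptions(precision=4,suppress=True)
s=ctrl.get_state();print(s["time"],s["eef_pos"],s["qpos"],s["opening"]); print(R.from_quat(s["tcp_rot"]).as_matrix())
p=ctrl.read_camera("wrist"); save(p,"w1.png"); E=np.linalg.inv(np.array(p["extrinsics"])); print(E)
print("exp",pix(p,[.611,-.216,.022]),totool([.611,-.216,.01]))
for t in["thimble"]:
    for d in ctrl.look_for(p,t):
        w=world(p,d["position"]);print(t,d["p"],w,pix(p,w),totool(w))
E
```

```text
2.45 [ 0.6111 -0.2184  0.195 ] [-0.4991  0.2794  1.6951 -0.0006  1.1647  0.7096] 0.45346466358275106
[[ 0.9351  0.3545  0.0019]
 [ 0.3545 -0.9351 -0.0016]
 [ 0.0012  0.0022 -1.    ]]
[[ 0.3543 -0.8888 -0.2907  0.6849]
 [-0.9351 -0.3363 -0.1114 -0.1898]
 [ 0.0012  0.3113 -0.9503  0.3153]
 [ 0.      0.      0.      1.    ]]
exp [317.2234 177.7005] [  0.3791  -2.9972 185.4131]
thimble 0.74 [ 0.613  -0.2157  0.0185] [317.7131 174.3903] [  2.3681  -2.5233 176.9781]
```

View pics/w1.png

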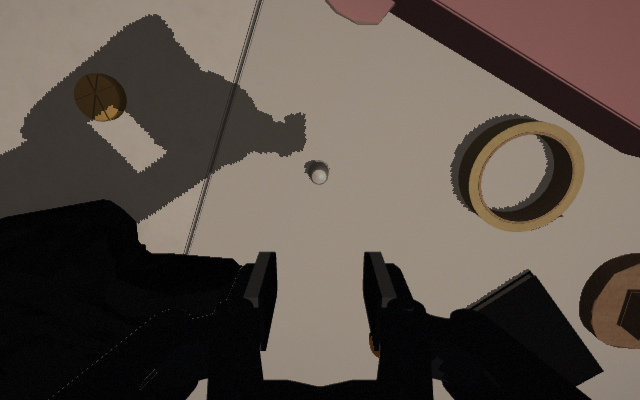

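The wrist picture shows the thimble at (317,174), centred between the fingers, with the small grooved wax at (100,97), the tape at (525,175) and the black bag lower left. I'll descend and grip.

In the tool's units: 170 mm / 750 = 0.2267, 150 mm / 750 = 0.2.

Request:
send_rows(
  rows="0 0 0 0.0013 -0.004 0.08 -0.1;0 0 0 0.0013 -0.004 0.16 -0.1;0 0 0 0.0013 -0.004 0.2 -0.1;0 0 0 0.0013 -0.004 0.2267 -0.1;0 0 0 0.0013 -0.004 0.2267 -0.1;0 0 0 0.0013 -0.004 0.2267 -1;0 0 0 0.0013 -0.004 0.2267 -1;0 0 0 0.0013 -0.004 0.2267 -1",
  grip_force=25,
)

```text
time: 3.55
eef_pos: [0.6125, -0.2145, 0.0258]
tcp_rot: [0.983, 0.181, 0.002, 0.002]
contact_force: [-0.4, -0.3, 5.0]
opening: 0.188
finger_force: 24.9
```

In the tool's units: -150 mm / 750 = -0.2, -120 mm / 750 = -0.16.

Request:
send_rows(
  rows="0 0 0 0 0 0 -1;0 0 0 0 0 0 -1;0 0 0 0 0 -0.08 -1;0 0 0 0 0 -0.16 -1;0 0 0 0 0 -0.2 -1;0 0 0 0 0 -0.2 -1",
)

```text
time: 4.3
eef_pos: [0.6126, -0.2142, 0.1772]
tcp_rot: [0.983, 0.181, 0.003, 0.002]
contact_force: [-0.9, 0.9, -1.4]
opening: 0.189
finger_force: 24.5
```

```bash
python3 - <<'E'
from h import *
np.set_printoptions(precision=4,suppress=True)
s=ctrl.get_state();print(s["time"],s["eef_pos"],s["qpos"],s["opening"],s["finger_force"])
p=ctrl.read_camera("top"); w=ctrl.read_camera("wrist");save(w,"w2.png")
# axis: fit disc outline (wood colour) ; use crop estimates
ax=ray(p,273.1,199.6,.024); tip=ray(p,268,246.3,.009)
rim=[ray(p,225+x/6,155+y/6,.075) for x,y in[(98,108),(215,160),(168,275),(38,230)]]
pot=np.mean(rim,0); han=np.mean([ray(p,225+x/6,155+y/6,.127) for x,y in[(220,200),(308,240)]],0)
print("ax",ax,"tip",tip,np.linalg.norm((tip-ax)[:2]),"pot",pot,np.linalg.norm((pot-ax)[:2]),"han",han)
for r in rim: print(r)
print("pot dir",np.degrees(np.arctan2(*(pot-ax)[1::-1])),"front",np.degrees(np.arctan2(*(tip-ax)[1::-1])))
E
```

```text
4.3 [ 0.6126 -0.2142  0.1772] [-0.4925  0.295   1.7103  0.0003  1.1294  0.7142] 0.18925315136055887 24.474459445191314
ax [0.5442 0.2131 0.024 ] tip [0.3982 0.2269 0.009 ] 0.14664935265476212 pot [0.5731 0.2881 0.075 ] 0.0803239665214335 han [0.5483 0.2111 0.127 ]
[0.6176 0.3062 0.075 ]
[0.5904 0.2451 0.075 ]
[0.5306 0.2669 0.075 ]
[0.5537 0.3341 0.075 ]
pot dir 68.95987124973827 front 174.5907476821362
```

Request:
send_rows(
  rows="0 0 0 0.1947 -0.6467 0 -1;0 0 0 0.1947 -0.6467 0 -1;0 0 0 0.1947 -0.6467 0 -1;0 0 0 0.1947 -0.6467 0 -1;0 0 0 0.1947 -0.6467 0 -1;0 0 0 0.1947 -0.6467 0 -1;0 0 0 0.1947 -0.6467 0 -1;0 0 0 0.1947 -0.6467 0 -1",
)

```text
time: 5.4
eef_pos: [0.5733, 0.2867, 0.1699]
tcp_rot: [0.983, 0.181, -0.003, 0.0]
contact_force: [0.2, 0.0, 0.2]
opening: 0.186
finger_force: 24.5
```

```bash
python3 - <<'E'
from h import *
np.set_printoptions(precision=4,suppress=True)
s=ctrl.get_state();print(s["time"],s["eef_pos"],s["qpos"],s["opening"],s["finger_force"])
p=ctrl.read_camera("wrist");save(p,"w3.png");print(totool([.577,.291,.08]),pix(p,[.577,.291,.027]),pix(p,[.546,.2135,.127]))
for t in["square_pot","turn_handle","thimble"]:
    for d in ctrl.look_for(p,t):
        w=world(p,d["position"]);print(t,d["p"],w,pix(p,w))
E
```

```text
5.4 [0.5733 0.2867 0.1699] [ 0.3057  0.292   1.7283 -0.      1.1266  1.5127] 0.18610071545307938 24.4859023475874
[ 4.2681  4.9535 90.1096] [316.8969 181.3446] [428.0074 331.2199]
turn_handle 0.69 [0.5598 0.2314 0.1141] [403.7172 287.4152]
thimble 0.7 [0.5731 0.2885 0.1604] [316.4364 280.7945]
```

View pics/w3.png

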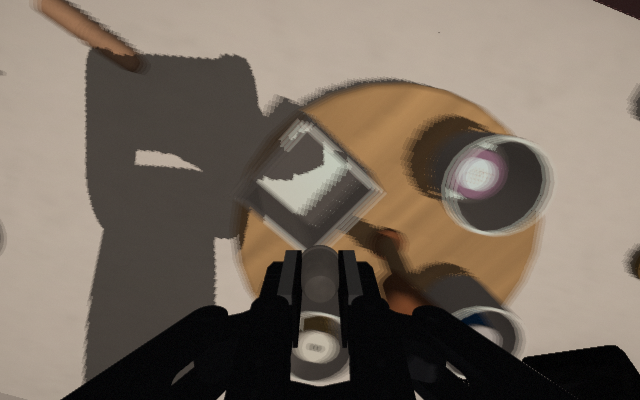

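The picture is blurred because the arm was still moving. The thimble is held at (317,285) and the pot rim is around (312,180). I'll settle and look again.

Request:
send_rows(
  rows="0 0 0 0 0 0 -1;0 0 0 0 0 0 -1",
)

```text
time: 5.85
eef_pos: [0.5754, 0.2836, 0.1727]
tcp_rot: [0.984, 0.18, -0.001, 0.0]
contact_force: [-0.1, -0.0, -0.2]
opening: 0.192
finger_force: 24.5
```

```bash
python3 - <<'E'
from h import *
np.set_printoptions(precision=4,suppress=True)
s=ctrl.get_state();print(s["time"],s["eef_pos"])
p=ctrl.read_camera("wrist");im=cv2.cvtColor(p["color"],cv2.COLOR_RGB2BGR)
# predicted rim (outer) and handle overlay
ax=np.array([.546,.2135]);a=np.radians(69)
def draw(ax,a,col):
    u=np.array([np.cos(a),np.sin(a)]);v=np.array([-u[1],u[0]]);c=ax+.085*u
    q=np.array([pix(p,np.r_[c+.033*i*u+.033*j*v,.075]) for i,j in[(1,1),(1,-1),(-1,-1),(-1,1)]])
    cv2.polylines(im,[q.round().astype(int)],True,col,1)
    q=np.array([pix(p,np.r_[ax+.023*i*u+.008*j*v,.127]) for i,j in[(1,1),(1,-1),(-1,-1),(-1,1)]])
    cv2.polylines(im,[q.round().astype(int)],True,col,1)
    q=np.array([pix(p,np.r_[ax+.125*np.array([np.cos(t),np.sin(t)]),.024]) for t in np.linspace(0,6.28,60)])
    cv2.polylines(im,[q.round().astype(int)],True,col,1); print(c)
draw(ax,a,(0,255,0))
cv2.imwrite("pics/w4.png",cv2.resize(im[60:360,180:580],None,fx=2,fy=2))
E
```

```text
5.85 [0.5754 0.2836 0.1727]
[0.5765 0.2929]
```

View pics/w4.png

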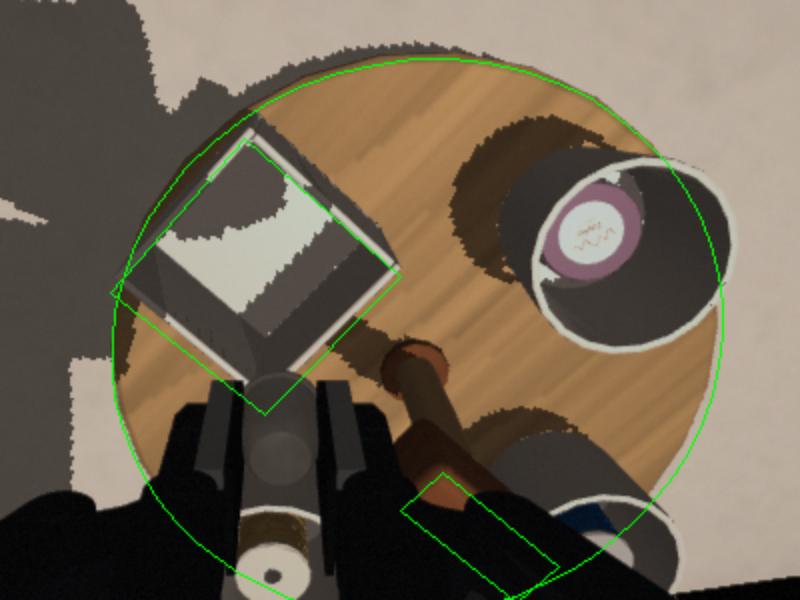

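Overlay: the disc fits within about 2 px. The real rim corners in the crop are top (252,130), right (398,268) and left (120,272), slightly farther out than predicted. The bar end shows at (440,480).

```bash
python3 - <<'E'
from h import *
np.set_printoptions(precision=4,suppress=True)
p=ctrl.read_camera("wrist")
q=np.array([ray(p,180+x/2,60+y/2,.075)[:2] for x,y in[(252,130),(398,268),(120,272)]])
print(q,np.linalg.norm(q[0]-q[1]),np.linalg.norm(q[0]-q[2]),np.linalg.norm(q[2]-q[1])); c=(q[1]+q[2])/2; print("c",c)
c2=q[0]+(q[1]-q[0])/2+(q[2]-q[0])/2
d=ray(p,180+425/2,60+62/2,.024)[:2]
disc=[ray(p,180+x/2,60+y/2,.024) for x,y in[(435,55),(720,310),(113,330),(600,100)]]
# circle centre LSQ with r=.125
from scipy.optimize import least_squares
D=np.array(disc)[:,:2];r=least_squares(lambda a:np.hypot(*(D-a).T)-.125,[.546,.213]);print("axis",r.x,r.fun)
e=q[1]-q[0];f=q[0]-q[2]
print("edge dirs",np.degrees(np.arctan2(e[1],e[0])),np.degrees(np.arctan2(f[1],f[0])),"radial",np.degrees(np.arctan2(*(c-r.x)[::-1])),np.linalg.norm(c-r.x))
print(totool([*c,.08]))
E
```

```text
[[0.6223 0.3107]
 [0.598  0.2523]
 [0.5653 0.3349]] 0.06333782236934188 0.06194314252668836 0.08883159345191907
c [0.5816 0.2936]
axis [0.5472 0.2141] [-0.0001 -0.0008 -0.0006  0.0004]
edge dirs -112.61913205455363 -22.928875671233662 radial 66.55456651925982 0.08658338453505317
[ 9.0896 -6.885  93.1813]
```

In the tool's units: 70 mm / 750 = 0.0933, 50 mm / 750 = 0.0667.

Request:
send_rows(
  rows="0 0 0 0.012 -0.0093 0.0667 -1;0 0 0 0.012 -0.0093 0.0933 -1;0 0 0 0.012 -0.0093 0.0933 -1;0 0 0 0.012 -0.0093 0.0933 -1",
)

```text
time: 6.45
eef_pos: [0.582, 0.2949, 0.1049]
tcp_rot: [0.984, 0.181, 0.001, -0.0]
contact_force: [-0.2, 0.2, 0.7]
opening: 0.188
finger_force: 24.5
```

In the tool's units: 24 mm / 750 = 0.032, 12 mm / 750 = 0.016.

Request:
send_rows(
  rows="0 0 0 0 0.0013 0.016 -1;0 0 0 0 0.0013 0.032 -1;0 0 0 0 0.0013 0.032 -1;0 0 0 0 0.0013 0.032 -0.35;0 0 0 0 0.0013 0.032 -0.35;0 0 0 0 0.0013 0.032 -0.35;0 0 0 0 0.0013 0.032 -0.35",
)

```text
time: 7.32
eef_pos: [0.5817, 0.2941, 0.0796]
tcp_rot: [0.983, 0.181, 0.0, -0.0]
contact_force: [0.3, -0.2, 1.1]
opening: 0.323
finger_force: 0.0
```

In the tool's units: -110 mm / 750 = -0.1467, -60 mm / 750 = -0.08.

Request:
send_rows(
  rows="0 0 0 0 0 -0.08 -0.35;0 0 0 0 0 -0.1467 -0.35;0 0 0 0 0 -0.1467 0.2;0 0 0 0 0 -0.1467 0.2",
)

```text
time: 7.82
eef_pos: [0.5812, 0.2939, 0.189]
tcp_rot: [0.984, 0.181, -0.0, 0.0]
contact_force: [0.6, -0.4, -0.4]
opening: 0.596
finger_force: 0.0
```

```bash
python3 - <<'E'
from h import *
np.set_printoptions(precision=4,suppress=True)
p=ctrl.read_camera("wrist");save(p,"w5.png")
for t in["thimble","turn_handle"]:
    for d in ctrl.look_for(p,t):
        w=world(p,d["position"]);print(t,d["p"],w,pix(p,w))
s=ctrl.get_state();print(s["time"],s["eef_pos"],s["opening"],totool([.608,-.0235,.19]))
E
```

```text
thimble 0.91 [0.5819 0.296  0.0466] [318.1482 186.8651]
7.975 [0.5804 0.2936 0.1869] 0.6028112047435269 [-87.0023 306.1605  -2.8256]
```

View pics/w5.png

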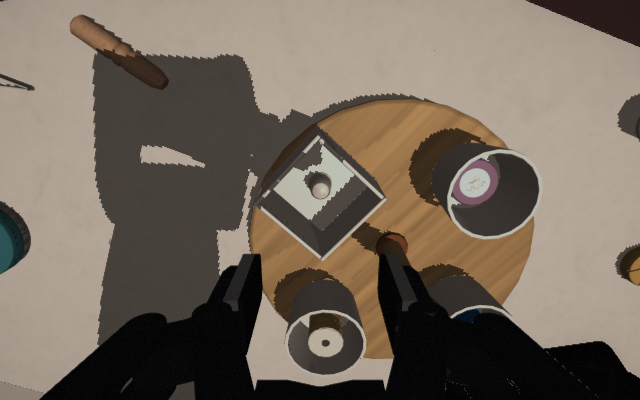

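The thimble stands in the square pot at (320,187). Next, the wax.

In the tool's units: 306 mm / 750 = 0.408, -87 mm / 750 = -0.116.

Request:
send_rows(
  rows="0 0 0 -0.116 0.408 0 0.2;0 0 0 -0.116 0.408 0 0.2;0 0 0 -0.116 0.408 0 0.2;0 0 0 -0.116 0.408 0 0.2;0 0 0 -0.116 0.408 0 0.2;0 0 0 -0.116 0.408 0 0.2;0 0 0 -0.116 0.408 0 0.2;0 0 0 -0.116 0.408 0 0.2",
)

```text
time: 8.98
eef_pos: [0.6087, -0.0214, 0.1886]
tcp_rot: [0.983, 0.182, -0.001, -0.0]
contact_force: [0.9, -0.4, 0.4]
opening: 0.598
finger_force: 0.0
```

```bash
python3 - <<'E'
from h import *
np.set_printoptions(precision=4,suppress=True)
p=ctrl.read_camera("wrist");save(p,"w6.png")
for d in ctrl.look_for(p,"wax_cake"):
    w=world(p,d["position"]);print(d["p"],w,pix(p,w),totool(w))
e=pix(p,[.607,-.025,.013]); print("exp",e)
hsv=cv2.cvtColor(p["color"],cv2.COLOR_RGB2HSV);m=((hsv[...,1]>130)&(hsv[...,0]>8)&(hsv[...,0]<35)).astype(np.uint8)
n,l,st,c=cv2.connectedComponentsWithStats(m)
for i in range(1,n):
    if st[i,4]>200: w=ray(p,*c[i],.012);print(st[i],c[i],w,totool(w))
s=ctrl.get_state();print(s["time"],s["eef_pos"],s["opening"])
E
```

```text
0.84 [ 0.6132 -0.0277  0.0182] [329.5099 176.6906] [  1.7435   7.6293 170.7668]
exp [323.7653 180.543 ]
[    0     0   177   283 20318] [ 85.7666 148.06  ] [0.5619 0.1704 0.012 ] [  24.8113 -195.7274  177.1   ]
[ 303  156   43   44 1494] [323.929  177.4799] [ 0.6093 -0.0243  0.012 ] [ -0.6136   3.0294 177.0081]
9.075 [ 0.6089 -0.0213  0.189 ] 0.5999756631144525
```

View pics/w6.png

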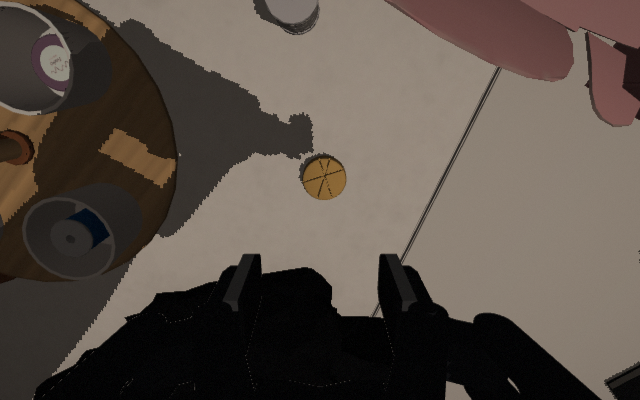

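The wax is at (324,177), centred, and clear of the bag. I'll grip it.

In the tool's units: 167 mm / 750 = 0.2227, 150 mm / 750 = 0.2.

Request:
send_rows(
  rows="0 0 0 0 0.004 0.08 0.2;0 0 0 0 0.004 0.16 0.2;0 0 0 0 0.004 0.2 0.2;0 0 0 0 0.004 0.2227 0.2;0 0 0 0 0.004 0.2227 0.2;0 0 0 0 0.004 0.2227 -1;0 0 0 0 0.004 0.2227 -1;0 0 0 0 0.004 0.2227 -1",
)

```text
time: 10.07
eef_pos: [0.6115, -0.0259, 0.0242]
tcp_rot: [0.984, 0.181, 0.002, 0.0]
contact_force: [0.5, 1.6, 4.1]
opening: 0.426
finger_force: 25.4
```

In the tool's units: -150 mm / 750 = -0.2, -120 mm / 750 = -0.16.

Request:
send_rows(
  rows="0 0 0 0 0 0 -1;0 0 0 0 0 0 -1;0 0 0 0 0 -0.08 -1;0 0 0 0 0 -0.16 -1;0 0 0 0 0 -0.2 -1;0 0 0 0 0 -0.2 -1",
)

```text
time: 10.82
eef_pos: [0.6119, -0.0262, 0.1759]
tcp_rot: [0.984, 0.181, 0.003, 0.001]
contact_force: [0.2, -0.4, -0.1]
opening: 0.428
finger_force: 25.3
```

In the tool's units: -309 mm / 750 = -0.412, 84 mm / 750 = 0.112, -46 degrees / 60 = -0.7667.

Request:
send_rows(
  rows="0 0 -0.1667 0.112 -0.412 0 -1;0 0 -0.3333 0.112 -0.412 0 -1;0 0 -0.5 0.112 -0.412 0 -1;0 0 -0.6667 0.112 -0.412 0 -1;0 0 -0.7667 0.112 -0.412 0 -1;0 0 -0.7667 0.112 -0.412 0 -1;0 0 -0.7667 0.112 -0.412 0 -1;0 0 -0.7667 0.112 -0.412 0 -1",
)

```text
time: 11.82
eef_pos: [0.5786, 0.2913, 0.1711]
tcp_rot: [0.835, 0.55, -0.001, -0.0]
contact_force: [0.1, -0.0, -0.2]
opening: 0.422
finger_force: 25.3
```

In the tool's units: 30 mm / 750 = 0.04.

Request:
send_rows(
  rows="0 0 0 0 0 0.04 -1;0 0 0 0 0 0.04 -1;0 0 0 0 0 0.04 -1",
)

```text
time: 12.2
eef_pos: [0.5793, 0.292, 0.1429]
tcp_rot: [0.835, 0.55, 0.0, 0.0]
contact_force: [-0.3, 0.0, -0.2]
opening: 0.428
finger_force: 25.3
```

```bash
python3 - <<'E'
from h import *
np.set_printoptions(precision=4,suppress=True)
s=ctrl.get_state();print(s["time"],s["eef_pos"],s["opening"],s["qpos"],totool([.5815,.2935,.102]),R.from_quat(s["tcp_rot"]).as_matrix()[:2,0])
E
```

```text
12.2 [0.5793 0.292  0.1429] 0.42800814621159217 [ 0.3107  0.3353  1.7271 -0.0001  1.0787  0.7165] [ 2.2683  1.3982 40.8978] [0.3947 0.9188]
```

In the tool's units: 43 mm / 750 = 0.0573, 25 mm / 750 = 0.0333.

Request:
send_rows(
  rows="0 0 0 0.0027 0.0013 0.0333 -1;0 0 0 0.0027 0.0013 0.0573 -1;0 0 0 0.0027 0.0013 0.0573 -1;0 0 0 0.0027 0.0013 0.0573 -1;0 0 0 0.0027 0.0013 0.0573 0.2;0 0 0 0.0027 0.0013 0.0573 0.2;0 0 0 0.0027 0.0013 0.0573 0.2;0 0 0 0.0027 0.0013 0.0573 0.2",
)

```text
time: 13.2
eef_pos: [0.5805, 0.2944, 0.0995]
tcp_rot: [0.835, 0.551, 0.0, 0.0]
contact_force: [0.1, 0.4, 0.4]
opening: 0.598
finger_force: 0.0
```

In the tool's units: -110 mm / 750 = -0.1467, -83 mm / 750 = -0.1107.

Request:
send_rows(
  rows="0 0 0 0 0 -0.08 0.2;0 0 0 0 0 -0.1467 0.2;0 0 0 -0.0533 0 -0.1467 0.2;0 0 0 -0.1107 0 -0.1467 0.2;0 0 0 -0.1107 0 -0.1467 0.2;0 0 0 -0.1107 0 -0.1467 0.2",
)

```text
time: 13.95
eef_pos: [0.5481, 0.2183, 0.2096]
tcp_rot: [0.835, 0.551, 0.0, -0.0]
contact_force: [1.0, -0.4, -0.2]
opening: 0.602
finger_force: 0.0
```

```bash
python3 - <<'E'
from h import *
np.set_printoptions(precision=4,suppress=True)
p=ctrl.read_camera("wrist");save(p,"w7.png")
for t in["thimble","wax_cake","turn_handle"]:
    for d in ctrl.look_for(p,t):
        w=world(p,d["position"]);print(t,d["p"],w,pix(p,w))
s=ctrl.get_state();print(s["time"],s["eef_pos"],s["opening"],totool([.547,.214,.112]),R.from_quat(s["tcp_rot"]).as_matrix()[:2,0])
E
```

```text
wax_cake 0.56 [0.5814 0.2917 0.0653] [323.4447  78.8034]
turn_handle 0.91 [0.5523 0.221  0.1277] [325.9085 212.4079]
14.15 [0.5481 0.2188 0.2093] 0.5984202179608299 [-4.884   0.8635 97.2979] [0.3924 0.9198]
```

View pics/w7.png

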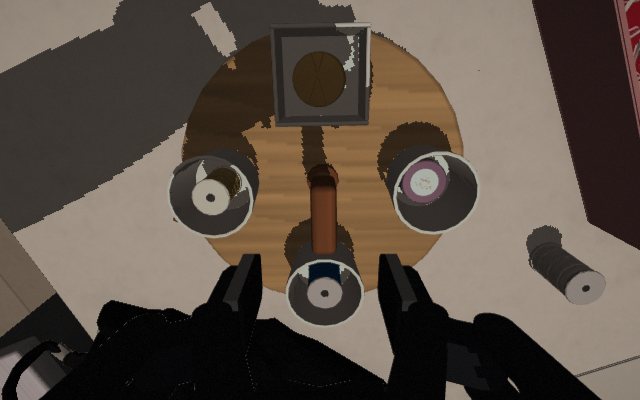

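The wax rests in the square pot at (320,78), on top of the thimble and below the rim. The bar's top face runs from about (323,186) to (324,252). Now the grip alignment.

```bash
python3 - <<'E'
from h import *
np.set_printoptions(precision=4,suppress=True)
p=ctrl.read_camera("wrist");c=p["color"].astype(int)
hsv=cv2.cvtColor(p["color"],cv2.COLOR_RGB2HSV)
m=(c[...,0]-c[...,2]>40)&(hsv[...,0]<9)
for v in range(190,256,8):
    u=np.where(m[v,300:350])[0]+300
    if len(u): print(v,u.min(),u.max(),ray(p,(u.min()+u.max())/2,v,.127)[:2])
a=ray(p,323,188,.127)[:2];b=ray(p,324,252,.127)[:2];print(np.linalg.norm(a-b),(a+b)/2)
q=[ray(p,*x,.075)[:2] for x in[(272,26),(370,24),(365,124),(276,126)]];print(np.array(q),np.mean(q,0))
s=ctrl.get_state();print(s["eef_pos"],totool([*((a+b)/2),.112]))
E
```

```text
0.04175916753902794 [0.5487 0.2168]
[[0.5632 0.3351]
 [0.6217 0.3114]
 [0.5961 0.2532]
 [0.5383 0.2764]] [0.5798 0.294 ]
[0.548  0.2188 0.2092] [-1.5067  1.3878 97.2144]
```

In the tool's units: 91 mm / 750 = 0.1213, 80 mm / 750 = 0.1067.

Request:
send_rows(
  rows="0 0 0 -0.004 0 0.0667 0.2;0 0 0 -0.004 0 0.1067 0.2;0 0 0 -0.004 0 0.1213 0.2;0 0 0 -0.004 0 0.1213 0.2;0 0 0 -0.004 0 0.1213 -1;0 0 0 -0.004 0 0.1213 -1;0 0 0 -0.004 0 0.1213 -1;0 0 0 -0.004 0 0.1213 -1",
  grip_force=50,
)

```text
time: 15.2
eef_pos: [0.5492, 0.215, 0.1205]
tcp_rot: [0.835, 0.551, 0.003, 0.002]
contact_force: [5.7, -2.5, -0.5]
opening: 0.178
finger_force: 50.5
```

```bash
python3 - <<'E'
from h import *
np.set_printoptions(precision=4,suppress=True)
s=ctrl.get_state();print(s["time"],s["eef_pos"],s["opening"],s["finger_force"],s["contact_force"],s["wrist_torque"],R.from_quat(s["tcp_rot"]).as_matrix()[:2,0])
# pointer: top camera, reddish tip
p=ctrl.read_camera("top");save(p,"t2.png");im=cv2.cvtColor(p["color"],cv2.COLOR_RGB2BGR)
cv2.imwrite("pics/t2c.png",cv2.resize(im[225:255,240:300],None,fx=12,fy=12,interpolation=cv2.INTER_CUBIC))
E
```

```text
15.2 [0.5492 0.215  0.1205] 0.17846004891331638 50.47212799312547 [ 5.6945 -2.486  -0.5326] [-0.0458 -0.3175  0.0589] [0.3934 0.9194]
```

View pics/t2c.png

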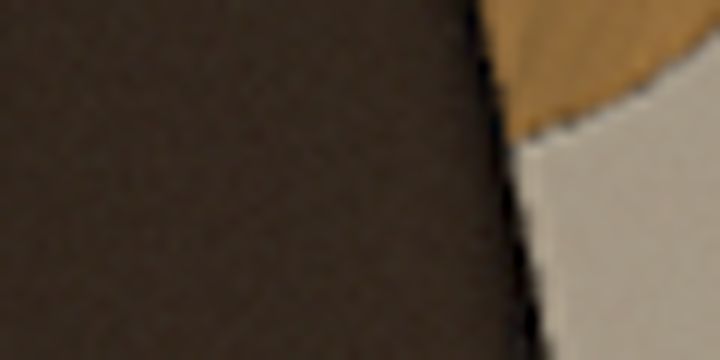

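The arm hides the pointer in this top view, and the crop shows only the arm and the disc rim. I'll fit the pointer numerically in the first top picture, rotate, then verify with the wrist camera.

```bash
python3 - <<'E'
from h import *
np.set_printoptions(precision=4,suppress=True)
p=ctrl.read_camera("top") # fixed calibration
im=cv2.imread("pics/top0.png").astype(int)
# tongue region: below disc, more saturated red-brown than the disc
for v in range(236,249):
    r=im[v,258:280]; print(v,' '.join(f"{x[2]-x[0]:3d}" for x in r))
E
```

```text
236  13  16  25  41  52  65  68  75  82  80  79  77  76  76  79  75  71  72  77  81  84  77
237  30  30  28  28  21  18  32  57  64  65  61  58  58  64  62  63  63  59  56  56  47  34
238  31  29  31  30  30  27  25  48  48  48  49  51  49  52  39  22  21  17  20  28  27  27
239  29  31  31  31  30  27  35  81  89  89  88  90  90  96  61  25  30  32  31  28  30  28
240  30  31  30  30  30  28  44  92  87  80  74  76  84  95  43  24  32  33  32  31  30  29
241  31  32  30  31  31  28  40  86  84  73  72  80  83  96  39  26  33  32  31  32  30  30
242  33  32  30  31  30  28  33  72  68  66  81  89  83  91  39  29  32  32  32  31  30  29
243  32  31  31  29  30  30  23  40  76  66  68  67  72  48  28  32  33  33  32  31  30  31
244  31  32  32  31  31  29  29  30  65  71  68  73  45  27  28  32  32  31  30  30  31  32
245  32  31  32  32  31  30  29  20  25  73  66  34  23  27  30  32  30  31  30  28  31  30
246  31  32  31  31  30  29  31  28  22  38  37  27  29  29  30  29  31  30  31  31  31  29
247  30  30  30  29  31  29  30  31  29  27  27  29  29  30  30  31  31  31  29  30  29  29
248  30  30  30  29  30  30  31  29  29  29  30  29  29  31  33  32  30  31  31  31  30  30
```

In the tool's units: 2 mm / 750 = 0.0027, -36 degrees / 60 = -0.6.

Request:
send_rows(
  rows="0 0 -0.0667 0 0.0027 0 -1;0 0 -0.2 0 0.0027 0 -1;0 0 -0.3333 0 0.0027 0 -1;0 0 -0.4667 0 0.0027 0 -1;0 0 -0.6 0 0.0027 0 -1;0 0 -0.6 0 0.0027 0 -1",
)

```text
time: 16.05
eef_pos: [0.5493, 0.215, 0.1205]
tcp_rot: [0.624, 0.781, 0.001, 0.001]
contact_force: [-1.0, -0.2, 6.3]
opening: 0.178
finger_force: 51.4
```

Forces are low and the centring is good, so I'll continue.

In the tool's units: -40 degrees / 60 = -0.6667.

Request:
send_rows(
  rows="0 0 -0.1333 0 0 0 -1;0 0 -0.2667 0 0 0 -1;0 0 -0.4 0 0 0 -1;0 0 -0.5333 0 0 0 -1;0 0 -0.6667 0 0 0 -1;0 0 -0.6667 0 0 0 -1",
)

```text
time: 16.8
eef_pos: [0.5494, 0.215, 0.1205]
tcp_rot: [0.319, 0.948, 0.001, 0.001]
contact_force: [-2.2, 0.6, 5.5]
opening: 0.175
finger_force: 51.4
```

In the tool's units: -32 degrees / 60 = -0.5333.

Request:
send_rows(
  rows="0 0 -0.1333 0 0 0 -1;0 0 -0.2667 0 0 0 -1;0 0 -0.4 0 0 0 -1;0 0 -0.5333 0 0 0 -1;0 0 -0.5333 0 0 0 -1;0 0 -0.5333 0 0 0 -1",
)

```text
time: 17.55
eef_pos: [0.5494, 0.215, 0.1205]
tcp_rot: [0.046, 0.999, 0.0, 0.001]
contact_force: [-1.5, 0.9, 5.5]
opening: 0.179
finger_force: 51.3
```

```bash
python3 - <<'E'
from h import *
np.set_printoptions(precision=4,suppress=True)
s=ctrl.get_state();x=R.from_quat(s["tcp_rot"]).as_matrix()[:2,0];print(s["time"],s["eef_pos"],s["qpos"],s["contact_force"],np.degrees(np.arctan2(x[1],x[0])))
E
```

```text
17.55 [0.5494 0.215  0.1205] [ 0.2011  0.2443  1.8882  0.0004  1.0066 -1.2775] [-1.5253  0.9049  5.4652] 174.70294147836387
```

In the tool's units: -130 mm / 750 = -0.1733, -110 mm / 750 = -0.1467.

Request:
send_rows(
  rows="0 0 0 0 0 0 0;0 0 0 0 0 0 0;0 0 0 0 0 0 0;0 0 0 0 0 -0.08 0;0 0 0 0.04 0 -0.1467 0;0 0 0 0.08 0 -0.1733 0;0 0 0 0.08 0 -0.1733 0;0 0 0 0.08 0 -0.1733 0",
)

```text
time: 18.55
eef_pos: [0.4887, 0.2197, 0.2474]
tcp_rot: [0.045, 0.999, -0.0, -0.0]
contact_force: [0.9, -0.3, -0.0]
opening: 0.499
finger_force: 0.0
```

Request:
send_rows(
  rows="0 0 0 0 0 0 0;0 0 0 0 0 0 0",
)

```text
time: 18.8
eef_pos: [0.4888, 0.2196, 0.247]
tcp_rot: [0.045, 0.999, -0.0, -0.001]
contact_force: [0.6, -0.5, -0.4]
opening: 0.501
finger_force: 0.0
```

```bash
python3 - <<'E'
from h import *
np.set_printoptions(precision=4,suppress=True)
s=ctrl.get_state();print(s["time"],s["eef_pos"])
p=ctrl.read_camera("wrist");save(p,"w8.png");np.savez("w8.npz",**{k:np.array(p[k]) for k in["color","fx","fy","cx","cy","extrinsics"]})
ax=np.array([.5494,.215]);f=np.radians(174.8);u=np.array([np.cos(f),np.sin(f)])
print("tip exp",pix(p,np.r_[ax+.152*u,.009]),"tongue130",pix(p,np.r_[ax+.13*u,.009]),"pot rim",[pix(p,np.r_[ax+.085*u+.033*(i*u+j*np.array([-u[1],u[0]])),.075]).round() for i,j in[(1,1),(1,-1),(-1,-1),(-1,1)]])
t=pix(p,np.r_[ax+.14*u,.009]).round().astype(int)
c=p["color"].astype(int)
for v in range(max(0,t[1]-36),t[1]+40,3):
    r=c[v,t[0]-60:t[0]+60:3]; print(v,' '.join(f"{x[0]-x[2]:2d}" for x in r))
for t in["wax_cake","thimble","square_pot"]:
    for d in ctrl.look_for(p,t):
        w=world(p,d["position"]);print(t,d["p"],w,pix(p,w))
E
```

```text
18.8 [0.4888 0.2196 0.247 ]
tip exp [320.5519  69.1833] tongue130 [320.5328  93.5118] pot rim [array([279., 112.]), array([362., 112.]), array([359., 191.]), array([282., 191.])]
47 28 26 26 26 26 27 28 28 26 27 26 25 26 27 27 28 27 28 27 27 28 28 27 26 26 27 26 27 25 27 27 27 27 26 26 26 26 27 26 28
50 26 27 27 27 27 28 26 27 27 27 27 26 26 26 27 26 27 27 27 27 27 26 27 26 26 27 26 27 28 25 27 26 27 26 26 25 27 27 28 27
53 26 28 28 27 26 27 27 26 28 27 28 26 27 27 27 27 27 26 27 28 26 27 27 28 27 26 26 26 27 26 27 28 27 27 26 26 27 26 26 28
56 27 27 26 26 26 27 27 27 27 25 26 27 27 27 26 27 27 28 27 26 27 26 27 27 27 27 28 27 27 27 27 28 25 26 26 27 27 27 28 27
59 27 28 27 27 27 27 26 25 26 27 26 27 27 28 27 27 27 26 27 27 25 26 27 27 27 26 26 26 27 27 27 26 26 27 27 27 27 28 26 27
62 27 27 27 27 26 27 26 26 27 27 26 26 27 28 28 27 27 27 27 25 25 27 26 27 26 27 26 26 25 28 27 27 27 27 27 28 27 26 26 28
65 26 26 27 26 28 27 27 28 27 26 27 28 26 27 28 26 27 27 27 25 27 27 27 28 27 27 27 26 29 25 27 27 27 26 27 26 26 27 27 27
68 28 27 27 27 28 28 26 27 28 26 26 26 27 27 27 28 27 27 27 
[... 1757 characters left out ...]
 8  9  8  8 16 30 28 29 27 13 14
113 35 66 67 72 74 74 51 19 18 19 20 20 20 20 20 22 22 22 23 23 23 24 24 25 25 27 25 27 27 26 25 26 26 24 26 27 26 27 58 57
116 67 72 73 74 72 73 49 21  7 10 13 10 12 12 12  9 10 11 12 11 12 12 14 13 12 13 13 14 14 13 16 13 11 20 25 26 25 26 68 67
119 76 77 76 75 75 77 46 24  8 11 13 11 12 11 12  9 11 11 11 12 11 12 13 13 13 14 14 13 14 14 15 13  9 25 27 25 26 26 70 71
122 77 77 78 77 77 76 61 24  7 10 12 12 12 11 12  9 11 11 11 12 12 12 13 12 13 14 13 14 14 14 15 12 11 26 28 27 26 27 72 71
wax_cake 0.74 [0.4684 0.2029 0.064 ] [298.0231 156.8069]
thimble 0.66 [0.4566 0.2215 0.047 ] [318.4673 138.1427]
square_pot 0.97 [0.5284 0.2174 0.0264] [320.978  206.5355]
```

```bash
cat > m.py <<'E'
from h import *
np.set_printoptions(precision=2,suppress=True)
d=np.load("w8.npz");p={k:d[k] for k in d};c=p["color"].astype(int);rb=c[...,0]-c[...,2]
ax=np.array([.5494,.215]);f=np.radians(174.7);u=np.array([np.cos(f),np.sin(f)]);n=np.array([-u[1],u[0]])
def loc(uv,z): w=ray(p,*uv,z)[:2]-ax; return np.array([w@u,w@n])*1000
def cross(line,th,x0):  # first/last sub-pixel crossings above th
    k=np.where(line>th)[0]; a,b=k.min(),k.max()
    return x0+a-(line[a]-th)/(line[a]-line[a-1]), x0+b+(line[b]-th)/(line[b]-line[b+1])
for v in[74,77,80,86,88,90,92,94,96]:
    a,b=cross(rb[v,295:350],44,295); print("tongue",v,a,b,loc((a,v),.009),loc((b,v),.009),loc(((a+b)/2,v),.009))
v=[rb[66:76,x] for x in range(316,328)]
print("tip rows",[(x,int(66+np.where(rb[66:90,x]>44)[0].min())) for x in range(314,330)])
g=c.sum(2)
for v in[115,120,125,135,145,150]:
    print("pot L",v,' '.join(map(str,g[v,270:300])),"| R",' '.join(map(str,g[v,345:372])))
for x in[290,300,310,330,340,350]: print("front",x,' '.join(map(str,g[102:118,x])))
for v in[215,225,235,245]: print("bar",v,' '.join(map(str,rb[v,300:345])))
E
python3 m.py
```

```text
tongue 74 316.8333333333333 326.07142857142856 [147.71   3.77] [147.72  -4.96] [147.72  -0.6 ]
tongue 77 313.8235294117647 329.1666666666667 [145.02   6.62] [145.04  -7.91] [145.03  -0.65]
tongue 80 310.95238095238096 331.77777777777777 [142.31   9.35] [142.35 -10.42] [142.33  -0.53]
tongue 86 308.45714285714286 334.44444444444446 [136.87  11.77] [136.91 -13.03] [136.89  -0.63]
tongue 88 308.47058823529414 334.39285714285717 [135.04  11.77] [135.08 -13.01] [135.06  -0.62]
tongue 90 308.44117647058823 334.36 [133.21  11.81] [133.25 -13.  ] [133.23  -0.6 ]
tongue 92 308.42424242424244 334.32142857142856 [131.37  11.84] [131.42 -12.99] [131.39  -0.58]
tongue 94 308.4117647058824 334.28125 [129.53  11.87] [129.57 -12.98] [129.55  -0.56]
tongue 96 308.45714285714286 334.2121212121212 [127.68  11.84] [127.72 -12.94] [127.7   -0.55]
tip rows [(314, 77), (315, 76), (316, 75), (317, 74), (318, 73), (319, 72), (320, 71), (321, 70), (322, 70), (323, 71), (324, 72), (325, 73), (326, 74), (327, 76), (328, 76), (329, 77)]
pot L 115 309 308 307 311 313 310 308 311 312 325 443 442 358 165 141 144 13
[... 1691 characters left out ...]
87 303 173 148 145 142 134 440 494 471 356 489 508 510
front 350 218 247 258 138 131 136 141 139 138 440 493 460 314 490 503 505
bar 215 76 75 76 76 76 76 75 76 77 77 75 64 38 31 44 45 58 58 60 58 59 60 59 59 56 55 46 31 19 18 22 72 75 74 75 76 75 37 29 29 28 29 30 28 28
bar 225 70 71 70 70 72 69 67 57 58 64 63 64 64 41 33 31 29 27 25 23 21 21 21 24 22 22 23 20 21 22 22 23 23 22 20 26 27 26 26 26 25 26 25 24 25
bar 235 72 71 71 71 72 72 71 72 71 71 71 70 60 28 22 19 19 18 18 18 19 19 18 18 17 18 16 18 18 42 68 72 73 72 72 72 72 35 28 28 26 29 30 28 28
bar 245 68 69 69 68 69 69 68 68 71 71 62 33 27 26 22 23 23 22 22 20 21 24 21 18 19 19 20 18 19 18 17 41 68 71 72 72 70 71 70 71 71 71 33 28 64
```

Measured in the wrist picture: the tongue and tip centreline is at column 321.4, the rim centre at 320.25, and the front rim edge is level. That leaves about 0.45° to correct clockwise. Both items are still in the pot. I'll regrip and trim.

In the tool's units: 130 mm / 750 = 0.1733, 110 mm / 750 = 0.1467.

Request:
send_rows(
  rows="0 0 0 -0.08 0 0.0267 0;0 0 0 -0.08 0 0.0933 0;0 0 0 -0.08 0 0.1467 0;0 0 0 -0.08 0 0.1733 0;0 0 0 -0.08 0 0.1733 0;0 0 0 -0.08 0 0.1733 -1;0 0 0 -0.08 0 0.1733 -1;0 0 0 -0.08 0 0.1733 -1",
  grip_force=50,
)

```text
time: 20.0
eef_pos: [0.5499, 0.215, 0.1209]
tcp_rot: [0.045, 0.999, 0.001, 0.002]
contact_force: [-0.3, 1.4, 5.5]
opening: 0.176
finger_force: 51.8
```

In the tool's units: 0.45 degrees / 60 = 0.0075.

Request:
send_rows(
  rows="0 0 0 0 0 0 -1;0 0 0.0033 0 0 0 -1;0 0 0.0075 0 0 0 -1;0 0 0.0075 0 0 0 -1;0 0 0.0075 0 0 0 -1;0 0 0.0075 0 0 0 -1",
)

```text
time: 20.75
eef_pos: [0.55, 0.215, 0.1209]
tcp_rot: [0.049, 0.999, 0.001, 0.002]
contact_force: [0.0, 0.7, 6.2]
opening: 0.177
finger_force: 52.1
```

```bash
python3 - <<'E'
from h import *
np.set_printoptions(precision=4,suppress=True)
s=ctrl.get_state();x=R.from_quat(s["tcp_rot"]).as_matrix()[:2,0];print(s["time"],s["eef_pos"],s["opening"],s["finger_force"],s["contact_force"],s["wrist_torque"],np.abs(s["dq"]).max(),np.degrees(np.arctan2(x[1],x[0])))
p=ctrl.read_camera("wrist");save(p,"w9.png")
g=p["color"].astype(int).sum(2)
ax=np.array([.5494,.215])
for F in(174.3,174.7):
    f=np.radians(F);u=np.array([np.cos(f),np.sin(f)]);n=np.array([-u[1],u[0]])
    print(F,[pix(p,np.r_[ax+.085*u+.033*(i*u+j*n),.075]).round(1) for i,j in[(1,1),(1,-1),(-1,-1),(-1,1)]])
for d in ctrl.look_for(p,"wax_cake")+ctrl.look_for(p,"thimble"): print(d["p"],world(p,d["position"]))
E
```

```text
20.75 [0.55   0.215  0.1209] 0.17673311560028268 52.05705285072327 [0.0037 0.6862 6.2123] [-0.055   0.1076  0.0342] 0.001935597660334543 174.40746072766802
174.3 [array([238.6, -17.7]), array([401. , -17.3]), array([390.6, 144.4]), array([248.5, 144.2])]
174.7 [array([236.6, -17. ]), array([399.1, -17.9]), array([389.9, 143.9]), array([247.7, 144.7])]
0.94 [0.4697 0.2    0.0659]
0.93 [0.4622 0.2226 0.0484]
```

The bar is gripped firmly at 52 N, the turntable is still at yaw 174.4°, and both items are in the pot. I'll hand it in.

```bash
python3 -c "
from plant import ctrl
print(ctrl.sign_off())"
```

```text
the job is handed in; nothing more can be done
None
```

I handed the job in at about 21 s: the thimble and the smaller wax cake are in the square pot, which I turned to the pointer (within about 0.5° by my measurement). The gripper still holds the handle, and I did not reach for the spool, tape or needle case.

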